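# Start the finishing machine from its control box

### The arm

A 6-joint arm with a two-finger parallel gripper is mounted at the origin on a cart in front of the work surface, level with it; the furniture and walls round the work are solid. World frame = base frame: x ahead of the robot, y to its left, z up, the work surface at z = 0. Lengths are in mm, angles in rad, forces in N, time in s.
With the tool pointing down it reaches from about 300 to 775 mm from the base axis. Payload 14.6 kg.
Tool frame: the origin (TCP) lies midway between the tips of the shut fingers; the grasp point (between the pads) lies 19 mm behind it (manip.hold_point_z is the distance from the TCP to the grasp point, in mm); z points along the fingers, y is the direction in which the jaws open and shut (so a half turn about z gives the same grasp; the last joint's range is limited). The gripper opens to 94 mm and grips with 3 to 60 N. Pads are 16 mm wide; open, the fingers measure 119 mm over their backs; the gripper's body (75 mm by 177 mm) begins 78 mm behind the grasp point.
Start: joints at [1.125, 0.3, 1.521, -0, 1.321, -0.067], TCP at [203.39, 511.001, 174.446] pointing down, gripper open.
Joint ranges: [-3.03, 3.03], [-0.79, 2.21], [0.23, 2.52], [-1.04, 4.18], [0, 3.07], [-2.55, 2.55]. Speed limits (rad/s): [2.22, 2.22, 2.57, 3.14, 3.14, 3.14].

### API

Orientations are given as [roll, pitch, yaw] about the fixed x, y, z axes, in that order (R = Rz(yaw) Ry(pitch) Rx(roll)).
In Python, from cell import manip gives the robot as it stands.
- The arm moves only by the shell command python3 -m crank 'ROWS' [OPENING] [FORCE]. ROWS is JSON, a list of rows, each an object with "offset": the shift along the world's x, y, z in m, a list of three; "spin": the turn about the world's z in degrees. In form: [{"offset": [dx, dy, dz], "spin": spin}, ...]. A call has exactly 8 rows; each row is the pose to reach, as a shift and turn from the pose measured when the call began; what a row does not reach only later rows make up. A row lasts 1/12 s, in which the tool goes at most 41.7 mm and 7.16 degrees, less where a joint would pass 70% of its speed; a pose out of reach is approached as far as the arm can. A call with a gripper value outside its range is refused whole. OPENING is the opening, from 0 (shut) to 1 (fully open), set as the call begins (- or left out, the last holds). The fingers move at their own pace and stop on an object; FORCE is the grip in N (left out, the last holds). Time passes only in rows, so rows that repeat a pose let the fingers close, or fill a call up. It gives the time, the measured TCP pose, the force and the opening at its end, in the units of the state.
- manip.read_state(): the state, without advancing time (a new reading comes with each control period).
- manip.camera(name): name is "side" or "top"; returns a dict with "pixels" (480x640x3 uint8, red, green, blue), "fx", "fy", "cx", "cy" (pixels), "k1" (the pictures are not rectified: a ray, as slopes to the right and down, at radius r is drawn at 1 + k1 r^2 times it, then the intrinsics apply), "extrinsics" (4x4, takes a point from world to camera coordinates). Camera axes: x right, y down, z forward; pixel columns grow to the right and rows downward; lengths in mm; the calibration is good to about 2 mm. A picture is of the moment at which its call begins. There is no depth.
- manip.sign_off(): hands the job in, once; it reports no verdict.
Trained networks look in a picture, given as the dict that the camera call returned (one of the last four; its "shot" number tells which), for a name from the list of things; names that differ only in an ending like _2 or _b are one class to them, and where a whole thing is asked for, a point or a joint stands for the part that bears it (a point fixed in the world has none). Each returns a list of dicts, best first, with "conf" (0 to 1); they miss things now and then, are a little off and sometimes report something else, mostly with a low value. They report only what shows in the picture. A call takes as long as a camera call. They do not tell look-alikes from the thing itself.
- manip.search_frame(picture, name): "location" ([x, y, z] in mm, in world coordinates, good to about 4 mm: the middle of the surface that is visible of it).
- manip.masks_of(picture, name): "mask" (480x640 bool, what is visible of it).
The state is a dict: "clock": time; "joints": joint angles; "qd": joint speeds; "effort": joint torques, N m; "eef_pos": TCP position; "eef_rot": TCP orientation; "wrist_force": force on the tool from outside, world axes, zero at the start; "moment": the same for the moment, N m; "finger_gap": finger opening in mm.
Only numpy, scipy, OpenCV 4.12 (cv2) and the standard library are available. Lean on these libraries where they do the work, as an engineer would, in place of code of your own. Each camera call takes 0.05 s, during which the arm holds its last target. There are 200 camera calls.

### The job

Start the finishing machine from the control box on the bench, in this order: push the raised end of the paddle switch right down so that it tips over and stays on, then push the square key all the way in so that it stays down, then press the round button all the way down for a moment and let it come back up. Do it by pushing with the fingertips only; do not press the mushroom-headed stop, and do not pick up or shift the tin, the tub or the spool beside the box.

Things in the scene. Friction and masses are not known exactly. Their poses are not given: they have to be found in the camera images.
- control_box: grey metal control box, 170 x 170 mm, 40 mm high, fixed, yaw up to 0.35 rad. Origin: centre of its underside; z up, +x away from the robot (a cable gland sticks out of the +x side). On top stand four black controls on dark bezels in a 2 x 2 pattern, 78 mm between centres; which stands at which place differs from run to run, each keeps the box's yaw
- paddle_raised_end (a point): point on top of the half of the paddle switch raised at the start (toward the box's +x), 21 mm from the pivot, 7 mm from the outer end; moves with it. The paddle is a V-shaped rocker, 56 mm along the box's x, 28 mm wide. Off: this half slopes up 0.42 rad, the point 65 mm above the bench, the outer end 68. On: this half is level, 56.5 mm above the bench, the point 2 mm farther out
- paddle (a joint): tilt of the paddle switch: 0 = off, as at the start; 0.42 rad = fully over (on). It stays wherever it is left; it takes about 2 to 3 N at the outer end to move it
- square_key_top (a point): centre of the top face of the square key, 28 x 28 mm, 60 mm above the bench when out, 54 mm when in (12 mm, then 6 mm, above its 46 mm square bezel); presses straight down
- square_key (a joint): how far the square key is pushed in: 0 = out, as at the start; 0.006 m = fully in. No spring: it stays where it is pushed; about 2.5 N moves it
- round_button_top (a point): centre of the flat top of the plain round button, 30 mm in diameter, 60 mm above the bench when up (12 mm above its round bezel); presses straight down
- round_button (a joint): how far the round button is down: 0 = up; 0.006 m = fully down. Sprung: about 1.2 N to start, about 4 N fully down; springs back up when released
- mushroom_top (a point): centre of the top of the mushroom-headed stop, a domed head 40 mm in diameter on a 22 mm neck, 72 mm above the bench: not to be pressed
- mushroom (a joint): how far the mushroom stop is down: 0 = up, 0.006 m = fully down; sprung, as light as the round button
- polish_tin: loose round dark red tin with a brass-coloured lid, 71 mm in diameter, 26 mm high, on the bench to the right of the box (its -y side); origin at the centre of its underside
- white_tub: loose small tub, white above and amber below, 42 mm in diameter, 49 mm high, on the bench behind the box (its +x side); origin at the centre of its underside
- thread_spool: loose pale thread spool standing upright, 29 mm in diameter, 41 mm high, on the bench behind the box (its +x side), left of the tub; origin at the centre of its underside
There are look-alikes about, which are no part of the job. Leave any red or yellow look-alike of the white_tub alone.

How it is judged:
By the outcome, as a careful person would: the job done as asked, in the order asked, and still so for the second after the job is handed in, with the robot touching nothing.
It also fails if it takes over 48 s, if anything falls off the work surface, if the arm or the gripper's body presses on something with over 40 N, if the wrist force passes 120 N, or if a joint passes its speed limit or range.

## Working session

There is one attempt and no reset: what is moved stays moved. The work goes in short steps, Python scripts to look and compute and a shell command to move; the robot and the scene stay as the last step left them, time stands still between calls to the robot, and variables do not carry over. Pictures are saved under pics/ and viewed, about 8 in all and at most 12, crops included, and the job is handed in when it is done.

```bash
mkdir -p pics; ls; cat > h.py <<'E'
import numpy as np, cv2
from cell import manip
def K(c): return np.array([[c['fx'],0,c['cx']],[0,c['fy'],c['cy']],[0,0,1.]])
def D(c): return np.array([c['k1'],0,0,0,0.])
def atz(c,uv,z):
    n=cv2.undistortPoints(np.array([[uv]],float),K(c),D(c))[0,0]
    E=np.array(c['extrinsics']);R=E[:3,:3];t=E[:3,3]
    o=-R.T@t;d=R.T@np.array([n[0],n[1],1]);return o+d*(z-o[2])/d[2]
def proj(c,p):
    E=np.array(c['extrinsics']);q=E[:3,:3]@np.array(p,float)+E[:3,3]
    return cv2.projectPoints(q.reshape(1,1,3),np.zeros(3),np.zeros(3),K(c),D(c))[0].ravel()
def save(c,n): cv2.imwrite('pics/'+n,c['pixels'][:,:,::-1])
E
python3 - <<'E'
from h import *
s=manip.read_state();print(s)
for n in('top','side'):
    c=manip.camera(n);save(c,n+'0.png')
    for k in['control_box','paddle_raised_end','square_key_top','round_button_top','mushroom_top','polish_tin','white_tub','thread_spool']:
        r=manip.search_frame(c,k);print(n,k,[(np.round(d['location']),round(d['conf'],2),np.round(proj(c,d['location']))) for d in r[:3]])
E
```

```text
pics
{'clock': 0.0, 'joints': array([ 1.12536493e+00,  3.00492331e-01,  1.52158801e+00,  4.43984317e-07,
        1.32070956e+00, -6.66336770e-02]), 'qd': array([ 0.00099915,  0.00046961, -0.00037013,  0.00046203, -0.00031637,
        0.00047918]), 'effort': array([ 5.63646372e-04, -5.31828904e+01, -3.52712417e+01,  7.08940532e-02,
        2.45553948e-02, -1.16721890e-04]), 'eef_pos': array([203.27969208, 510.72577455, 173.87177935]), 'eef_rot': array([-3.14039809e+00, -8.01473883e-05,  2.76279478e+00]), 'wrist_force': array([ 0.01306616, -0.27707685,  0.65311929]), 'moment': array([ 0.04838961,  0.00749838, -0.02790629]), 'finger_gap': 94.06925754128086}
top control_box [(array([ 521., -248.,   37.]), 0.83, array([336., 298.]))]
top paddle_raised_end [(array([ 571., -275.,   57.]), 0.95, array([354., 265.]))]
top square_key_top [(array([ 551., -206.,   64.]), 0.73, array([309., 277.])), (array([ 614., -371.,   26.]), 0.19, array([412., 241.])), (array([ 652., -273.,   46.]), 0.18, array([352., 215.]))]
top round_button_top [(array([ 475., -225.,   63.]), 0.8, array([321., 327.]))]
to
[... 569 characters left out ...]
))]
side square_key_top [(array([ 541., -202.,   60.]), 0.6, array([314., 290.]))]
side round_button_top [(array([ 465., -222.,   59.]), 0.74, array([336., 334.]))]
side mushroom_top [(array([ 491., -298.,   68.]), 0.69, array([383., 307.])), (array([ 472., -224.,   58.]), 0.6, array([336., 330.])), (array([ 645., -270.,   51.]), 0.53, array([345., 230.]))]
side polish_tin [(array([ 610., -370.,   24.]), 0.63, array([408., 249.]))]
side white_tub [(array([ 648., -272.,   45.]), 0.93, array([346., 231.])), (array([601., -79.,  43.]), 0.75, array([230., 273.])), (array([524., -73.,  49.]), 0.63, array([230., 316.]))]
side thread_spool [(array([ 626., -182.,   38.]), 0.59, array([294., 252.]))]
```

```bash
python3 - <<'E'
import cv2
a=cv2.imread('pics/top0.png')[190:360,230:440];b=cv2.imread('pics/side0.png')[200:370,230:440]
f=lambda i:cv2.resize(i,(400*1,324))
cv2.imwrite('pics/c1.png',cv2.resize(a,None,fx=3.5,fy=3.5,interpolation=cv2.INTER_CUBIC))
cv2.imwrite('pics/c2.png',cv2.resize(b,None,fx=3.5,fy=3.5,interpolation=cv2.INTER_CUBIC))
E
```

```text
(no output)
```

View pics/c1.png

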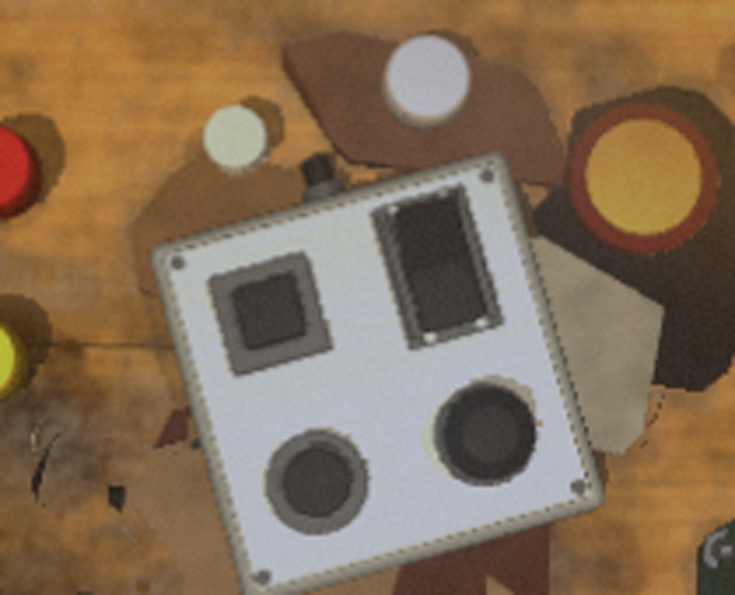

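View pics/c2.png

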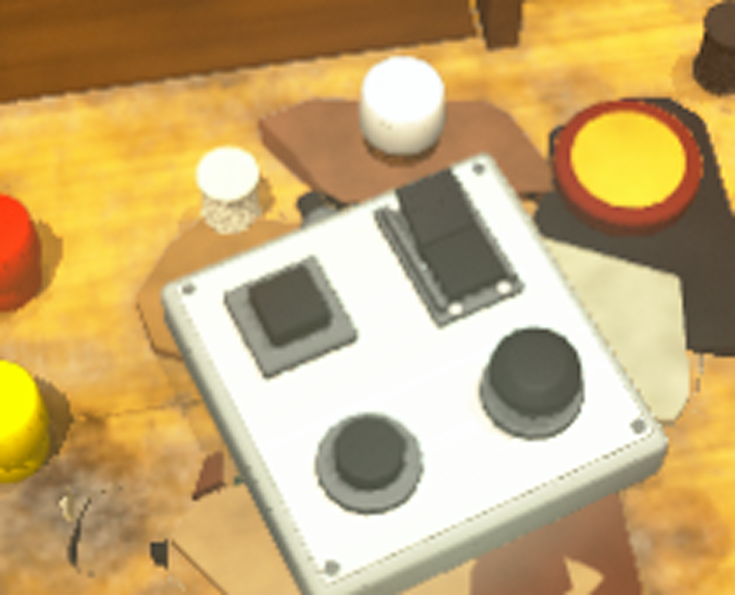

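Both crops agree. In the top crop, the paddle is at (438,265) with its raised end at the upper half, the square key is at (270,309), the round button at (318,481) and the mushroom at (487,430). The four box screws are at (178,263), (487,175), (578,486) and (263,577). The white tub is at (428,80), the spool at (235,135), and the red and yellow look-alikes are on the left.

```bash
python3 - <<'E'
from h import *
c=manip.camera('top');c2=manip.camera('side')
f=lambda uv,z:atz(c,(230+(uv[0]+.5)/3.5-.5,190+(uv[1]+.5)/3.5-.5),z)[:2]
g=lambda uv,z:atz(c2,(230+(uv[0]+.5)/3.5-.5,200+(uv[1]+.5)/3.5-.5),z)[:2]
for h,S,P in((f,[(178,263),(487,175),(578,486),(263,577)],{'key':(270,309,60),'round':(318,481,60),'mush':(487,430,66),'keybez':(270,313,48),'roundbez':(317,482,48)}),(g,[(188,289),(478,169),(639,427),(331,568)],{'key':(292,296,60),'round':(371,445,60),'mush':(538,365,72)})):
    s=np.array([h(u,41) for u in S]);o=s.mean(0)
    v=(s[0]+s[1]-s[2]-s[3]);w=s[0]+s[3]-s[1]-s[2]
    print('ctr',o.round(1),'yaw',np.arctan2(v[1],v[0]),np.arctan2(-w[0],w[1]),np.linalg.norm(v)/2,np.linalg.norm(w)/2)
    y=(np.arctan2(v[1],v[0])+np.arctan2(-w[0],w[1]))/2;R=np.array([[np.cos(y),-np.sin(y)],[np.sin(y),np.cos(y)]])
    for n,l in(('key',(39,39)),('pad',(39,-39)),('round',(-39,39)),('mush',(-39,-39)),('padend',(39+19.2,-39)),('pad_on',(39+21,-39))):print(n,(o+R@np.array(l)).round(1))
    print({k:h(p[:2],p[2]).round(1) for k,p in P.items()})
E
```

```text
ctr [ 522.8 -250.3] yaw 0.2818934531754985 0.28833913299032793 145.6109078119715 145.76301072083788
key [ 549.3 -201.9]
pad [ 571.2 -276.8]
round [ 474.4 -223.8]
mush [ 496.4 -298.7]
padend [ 589.7 -271.4]
pad_on [ 591.4 -270.9]
{'key': array([ 550.2, -202.5]), 'round': array([ 475.1, -224.4]), 'mush': array([ 497.8, -297.6]), 'keybez': array([ 549.4, -202.3]), 'roundbez': array([ 474.6, -224. ])}
ctr [ 522.3 -249.6] yaw 0.2869708713079748 0.2826826153606045 145.98798496596245 145.63965534230513
key [ 548.8 -201.2]
pad [ 570.7 -276.1]
round [ 473.9 -223.2]
mush [ 495.8 -298. ]
padend [ 589.1 -270.7]
pad_on [ 590.8 -270.2]
{'key': array([ 550.3, -203. ]), 'round': array([ 475.2, -224.4]), 'mush': array([ 494. , -298.1])}
```

```bash
python3 -m crank '[{"offset":[0.0175,-0.036,0.0],"spin":-7},{"offset":[0.035,-0.072,0.0],"spin":-14},{"offset":[0.0525,-0.108,0.0],"spin":-21},{"offset":[0.07,-0.144,0.0],"spin":-28},{"offset":[0.0875,-0.18,0.0],"spin":-35},{"offset":[0.105,-0.216,0.0],"spin":-42},{"offset":[0.1225,-0.252,0.0],"spin":-49},{"offset":[0.14,-0.288,0.0],"spin":-56}]' 0 20
python3 -m crank '[{"offset":[0.0175,-0.036,0.0],"spin":-7},{"offset":[0.035,-0.072,0.0],"spin":-14},{"offset":[0.0525,-0.108,0.0],"spin":-21},{"offset":[0.07,-0.144,0.0],"spin":-28},{"offset":[0.0875,-0.18,0.0],"spin":-35},{"offset":[0.105,-0.216,0.0],"spin":-42},{"offset":[0.1225,-0.252,0.0],"spin":-49},{"offset":[0.14,-0.288,0.0],"spin":-56}]' 0 20
```

```text
clock: 1.67
eef_pos: [343.8, 221.3, 174.7]
eef_rot: [3.141, -0.0, 1.78]
wrist_force: [1.6, 1.2, 0.1]
finger_gap: 44.2
clock: 2.33
eef_pos: [484.3, -68.9, 174.9]
eef_rot: [3.14, -0.001, 0.796]
wrist_force: [0.2, 0.9, -0.6]
finger_gap: 0.2
```

```bash
python3 -m crank '[{"offset":[0.015,-0.029,0.0],"spin":-5},{"offset":[0.034,-0.065,0.0],"spin":-10},{"offset":[0.053,-0.1,0.0],"spin":-16},{"offset":[0.072,-0.135,0.0],"spin":-22},{"offset":[0.09,-0.17,-0.02],"spin":-26},{"offset":[0.107,-0.202,-0.04],"spin":-29.3},{"offset":[0.107,-0.202,-0.06],"spin":-29.3},{"offset":[0.107,-0.202,-0.08],"spin":-29.3}]' 0 20
python3 - <<'E'
from h import *
print(manip.read_state()['eef_pos'],manip.read_state()['eef_rot'])
A=[]
for n in('top','side'):
    c=manip.camera(n);p=proj(c,[591,-271,65]);print(p);u,v=np.clip(p.round().astype(int),90,390)
    A.append(cv2.resize(c['pixels'][v-85:v+85,u-65:u+65,::-1],None,fx=3,fy=3,interpolation=2))
cv2.imwrite('pics/d1.png',np.hstack(A))
E
```

```text
clock: 3.0
eef_pos: [591.1, -272.7, 92.6]
eef_rot: [3.141, 0.0, 0.282]
wrist_force: [0.1, -0.1, 0.0]
finger_gap: 0.6
[ 591.13420425 -272.66086778   92.55641546] [3.14134845e+00 4.77151962e-04 2.82086381e-01]
[351.53882058 251.68187429]
[352.30874003 253.61157571]
```

View pics/d1.png

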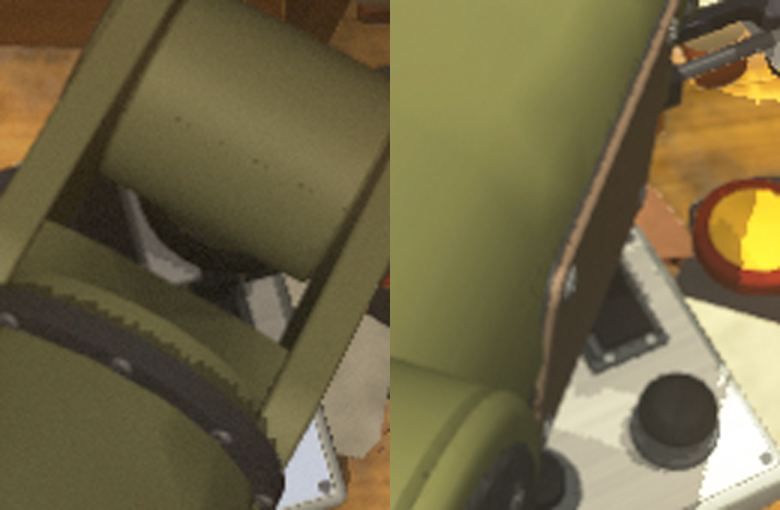

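The arm hides the paddle from both cameras, so I'm relying on the measured pose and the force reading.

```bash
python3 -m crank '[{"offset":[0,0.001,-0.012],"spin":0},{"offset":[0,0.001,-0.022],"spin":0},{"offset":[0,0.001,-0.025],"spin":0},{"offset":[0,0.001,-0.028],"spin":0},{"offset":[0,0.001,-0.030],"spin":0},{"offset":[0,0.001,-0.032],"spin":0},{"offset":[0,0.001,-0.034],"spin":0},{"offset":[0,0.001,-0.034],"spin":0}]'
python3 -m crank '[{"offset":[0,0,-0.0005],"spin":0},{"offset":[0,0,-0.001],"spin":0},{"offset":[0,0,-0.0015],"spin":0},{"offset":[0,0,-0.002],"spin":0},{"offset":[0,0,-0.0025],"spin":0},{"offset":[0,0,-0.003],"spin":0},{"offset":[0,0,-0.003],"spin":0},{"offset":[0,0,-0.003],"spin":0}]'
```

```text
clock: 3.77
eef_pos: [589.6, -269.4, 56.9]
eef_rot: [-3.138, 0.004, 0.284]
wrist_force: [0.7, 0.4, -0.6]
finger_gap: 0.2
clock: 4.43
eef_pos: [589.6, -269.4, 53.9]
eef_rot: [-3.138, 0.004, 0.284]
wrist_force: [0.2, 0.6, -0.1]
finger_gap: 0.5
```

```bash
python3 - <<'E'
from h import *
s=manip.read_state();print(s['eef_pos'],s['wrist_force'],s['moment'])
c=manip.camera('side');save(c,'s1.png')
p=proj(c,[591,-271,56]);u,v=p.round().astype(int);print(p)
cv2.imwrite('pics/d2.png',cv2.resize(c['pixels'][v-60:v+90,u-70:u+90,::-1],None,fx=4,fy=4,interpolation=2))
E
python3 -m crank '[{"offset":[0,0,-0.0005],"spin":0},{"offset":[0,0,-0.001],"spin":0},{"offset":[0,0,-0.001],"spin":0},{"offset":[0,0,-0.001],"spin":0},{"offset":[0,0,-0.001],"spin":0},{"offset":[0,0,-0.001],"spin":0},{"offset":[0,0,-0.001],"spin":0},{"offset":[0,0,-0.001],"spin":0}]'
```

```text
[ 589.59893851 -269.44414312   53.89028322] [ 0.1703885   0.63885465 -0.07448015] [-0.01020602  0.10905527 -0.00465955]
[352.10962538 256.6769978 ]
clock: 5.15
eef_pos: [589.6, -269.5, 52.9]
eef_rot: [-3.138, 0.004, 0.284]
wrist_force: [-0.1, -0.2, 0.3]
finger_gap: 0.5
```

View pics/d2.png

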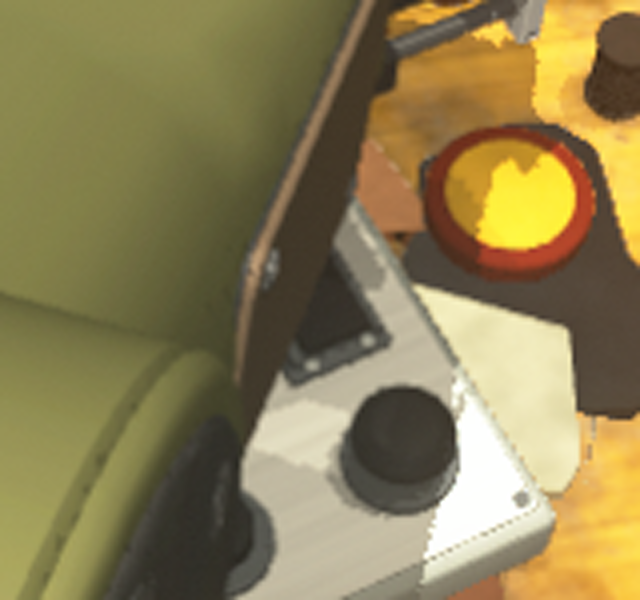

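```bash
python3 -m crank '[{"offset":[0,0,-0.0005],"spin":0},{"offset":[0,0,-0.001],"spin":0},{"offset":[0,0,-0.0015],"spin":0},{"offset":[0,0,-0.002],"spin":0},{"offset":[0,0,-0.002],"spin":0},{"offset":[0,0,-0.002],"spin":0},{"offset":[0,0,-0.002],"spin":0},{"offset":[0,0,-0.002],"spin":0}]'
```

```text
clock: 5.82
eef_pos: [589.7, -269.5, 51.0]
eef_rot: [-3.138, 0.004, 0.284]
wrist_force: [0.3, -0.1, -0.2]
finger_gap: 0.6
```

```bash
python3 -m crank '[{"offset":[0,0,0.03],"spin":0},{"offset":[0,0,0.06],"spin":0},{"offset":[-0.01,0.035,0.075],"spin":0},{"offset":[-0.02,0.07,0.075],"spin":0},{"offset":[-0.03,0.11,0.075],"spin":0},{"offset":[-0.04,0.15,0.075],"spin":0},{"offset":[-0.05,0.19,0.075],"spin":0},{"offset":[-0.06,0.23,0.075],"spin":0}]'
python3 - <<'E'
from h import *
A=[]
for n in('top','side'):
    c=manip.camera(n);save(c,n+'2.png');p=proj(c,[540,-260,60]);u,v=p.round().astype(int)
    A.append(cv2.resize(c['pixels'][v-75:v+65,u-65:u+65,::-1],None,fx=3,fy=3,interpolation=2))
    for k in('paddle_raised_end','thread_spool','white_tub'): print(k,[(d['location'].round() if hasattr(d['location'],'round') else d['location'],d['conf']) for d in manip.search_frame(c,k)[:2]])
cv2.imwrite('pics/d3.png',np.hstack(A))
print(manip.read_state()['eef_pos'],manip.read_state()['eef_rot'])
E
```

```text
clock: 6.48
eef_pos: [528.8, -37.8, 126.2]
eef_rot: [-3.139, 0.004, 0.284]
wrist_force: [0.4, 0.1, 0.1]
finger_gap: 0.6
paddle_raised_end [([571.2, -274.9, 57.9], 0.9), ([477.7, -223.5, 59.9], 0.64)]
thread_spool [([632.5, -184.1, 38.2], 0.49), ([574.2, -274.2, 58.7], 0.46)]
white_tub [([652.2, -270.4, 44.9], 0.79), ([520.5, -77.8, 49.9], 0.78)]
paddle_raised_end [([573.6, -279.9, 55.8], 0.82)]
thread_spool [([624.5, -184.1, 40.5], 0.67)]
white_tub [([519.0, -72.2, 50.7], 0.82), ([605.8, -78.8, 44.2], 0.69)]
[529.86231907 -40.58683323 125.84937978] [-3.13838521  0.00405755  0.28248467]
```

View pics/d3.png

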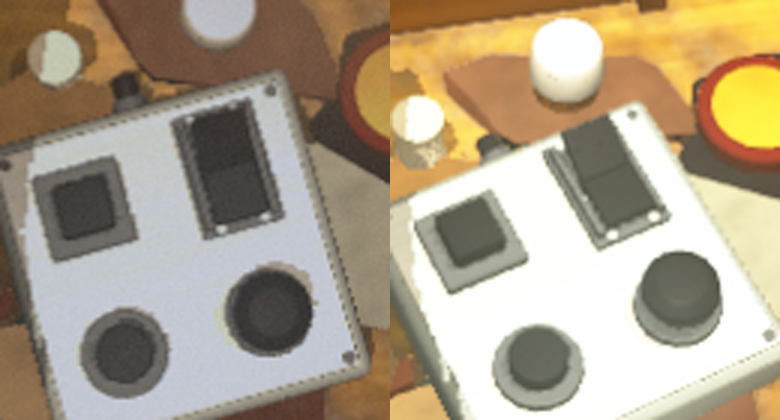

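The paddle hasn't moved: its raised half still slopes up in the side view at about (600,150). The tip was not where the state says, so I'll check the reported TCP against the pictures.

```bash
python3 - <<'E'
from h import *
s=manip.read_state();print(s['joints'])
A=[]
for n in('top','side'):
    c=manip.camera(n);im=c['pixels'][:,:,::-1].copy();p=proj(c,s['eef_pos']);print(n,p)
    u,v=p.round().astype(int);cr=cv2.resize(im[v-75:v+75,u-65:u+65],None,fx=3,fy=3,interpolation=2)
    cv2.drawMarker(cr,(195,225),(255,0,255),0,14,1);A.append(cr)
cv2.imwrite('pics/d4.png',np.hstack(A))
E
```

```text
[-1.46077428e-01  3.07211876e-01  1.62887775e+00  1.31567983e-03
  1.21052681e+00  1.14177383e+00]
top [192.95868024 287.01325919]
side [198.36079904 290.64359793]
```

View pics/d4.png

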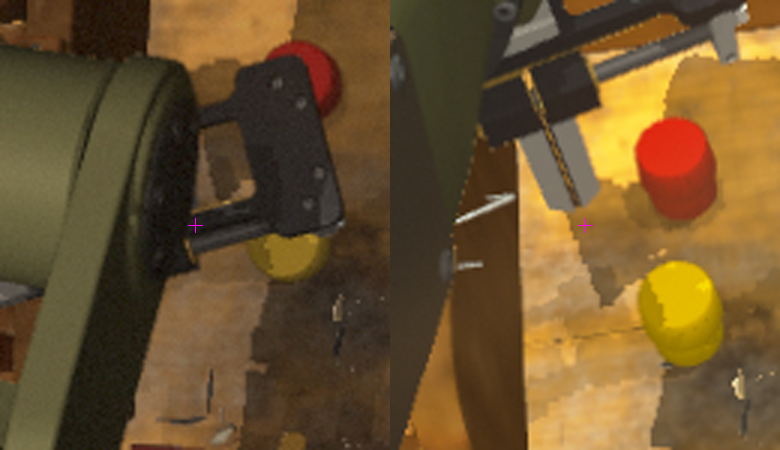

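```bash
python3 - <<'E'
from h import *
e=manip.read_state()['eef_pos'];c=manip.camera('side');p=proj(c,e)
print('need',np.array([(573-585)/3,(207-225)/3]))
for d in np.eye(3)*10:print(d,(proj(c,e+d)-p).round(2))
for n in('top','side'):
    E=np.array(manip.camera(n)['extrinsics']);print(n,'pos',(-E[:3,:3].T@E[:3,3]).round(),'fwd',E[2,:3].round(2))
t=c['pixels'][p[1].astype(int)-40:p[1].astype(int)+15,int(p[0])-45:int(p[0])+25,::-1]
cv2.imwrite('pics/d5.png',cv2.resize(t,None,fx=10,fy=10,interpolation=cv2.INTER_CUBIC)); print(int(p[0])-45,int(p[1])-40)
E
```

```text
need [-4. -6.]
[10.  0.  0.] [-0.34 -6.23]
[ 0. 10.  0.] [-7.13  1.02]
[ 0.  0. 10.] [-1.42 -3.49]
top pos [ 479. -221.  957.] fwd [ 0.13 -0.   -0.99]
side pos [ 134. -156.  811.] fwd [ 0.54 -0.07 -0.84]
153 250
```

View pics/d5.png

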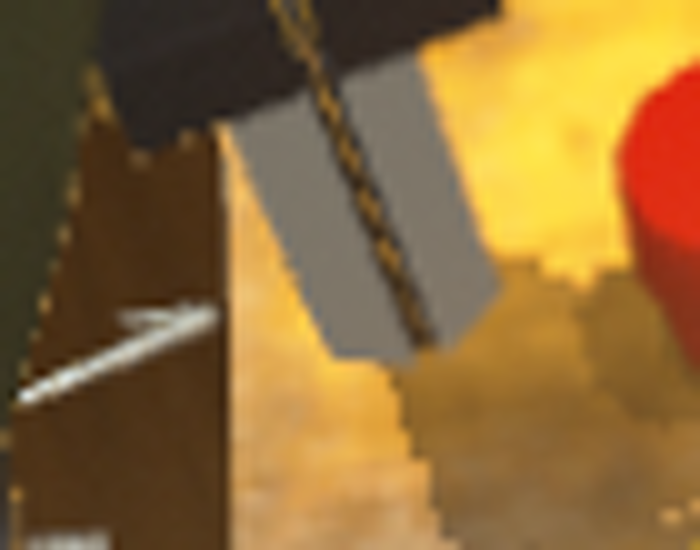

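```bash
python3 - <<'E'
from h import *
c=manip.camera('side');print(proj(c,[203.3,510.9,174.2]),proj(manip.camera('top'),[203.3,510.9,174.2]))
r=lambda n:cv2.resize(cv2.imread('pics/'+n),(400,300),interpolation=3)
cv2.imwrite('pics/d6.png',np.vstack([np.hstack([r('top0.png'),r('side0.png')]),np.hstack([r('top2.png'),r('side2.png')])]))
E
```

```text
[-152.4975665   520.00690064] [-130.36842784  472.68576755]
```

View pics/d6.png

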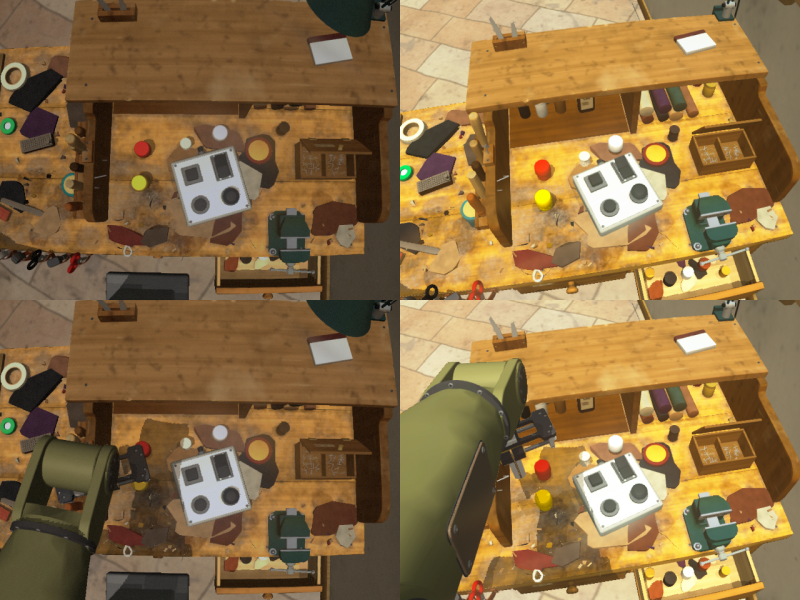

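The fingertips in the side view sit about 11 px above the projected TCP. That fits a true tip roughly 25–33 mm higher than reported, and it explains why nothing was touched. I'll go back over the paddle and come down watching the force, expecting first contact at a reported z of about 36–43. The box plate would stop the tip at 40–48 if the error were in x instead.

```bash
python3 -m crank '[{"offset":[0.008,-0.03,0.0],"spin":0},{"offset":[0.018,-0.068,0.0],"spin":0},{"offset":[0.028,-0.106,0.0],"spin":0},{"offset":[0.038,-0.144,0.0],"spin":0},{"offset":[0.048,-0.182,0.0],"spin":0},{"offset":[0.057,-0.215,0.0],"spin":0},{"offset":[0.061,-0.23,-0.02],"spin":0},{"offset":[0.061,-0.23,-0.04],"spin":0}]'
python3 -m crank '[{"offset":[0,0,-0.010],"spin":0},{"offset":[0,0,-0.020],"spin":0},{"offset":[0,0,-0.026],"spin":0},{"offset":[0,0,-0.028],"spin":0},{"offset":[0,0,-0.030],"spin":0},{"offset":[0,0,-0.032],"spin":0},{"offset":[0,0,-0.034],"spin":0},{"offset":[0,0,-0.034],"spin":0}]'
python3 -c "
from h import *
s=manip.read_state();print(s['eef_pos'],s['eef_rot'],s['wrist_force'],s['effort'])"
```

```text
clock: 7.9
eef_pos: [591.1, -273.5, 85.7]
eef_rot: [-3.14, 0.003, 0.28]
wrist_force: [-0.1, 0.8, -0.3]
finger_gap: 0.6
clock: 8.57
eef_pos: [591.2, -273.3, 51.8]
eef_rot: [-3.14, 0.002, 0.281]
wrist_force: [1.4, 0.0, -0.3]
finger_gap: 0.5
[ 591.19228103 -273.32983302   51.77902227] [-3.14036440e+00  2.44780574e-03  2.80749505e-01] [ 1.40020657  0.02775832 -0.3182648 ] [ 6.31855521e-02 -6.97484350e+01 -3.35574818e+01  5.88432653e-02
 -1.23319994e-01  8.16295324e-04]
```

```bash
python3 -m crank '[{"offset":[0,0.001,-0.001],"spin":0},{"offset":[0,0.002,-0.002],"spin":0},{"offset":[0,0.002,-0.003],"spin":0},{"offset":[0,0.002,-0.004],"spin":0},{"offset":[0,0.002,-0.005],"spin":0},{"offset":[0,0.002,-0.006],"spin":0},{"offset":[0,0.002,-0.007],"spin":0},{"offset":[0,0.002,-0.007],"spin":0}]'
```

```text
clock: 9.23
eef_pos: [591.1, -271.3, 44.5]
eef_rot: [-3.14, 0.003, 0.281]
wrist_force: [0.4, -0.4, 0.1]
finger_gap: 0.3
```

```bash
python3 -m crank '[{"offset":[0,0,-0.001],"spin":0},{"offset":[0,0,-0.002],"spin":0},{"offset":[0,0,-0.003],"spin":0},{"offset":[0,0,-0.004],"spin":0},{"offset":[0,0,-0.005],"spin":0},{"offset":[0,0,-0.006],"spin":0},{"offset":[0,0,-0.0065],"spin":0},{"offset":[0,0,-0.0065],"spin":0}]'
```

```text
clock: 9.9
eef_pos: [591.0, -271.3, 37.8]
eef_rot: [-3.14, 0.003, 0.281]
wrist_force: [0.2, 0.4, -0.1]
finger_gap: 0.6
```

At a reported 37.8 mm, below the box plate, there is still no contact. That confirms the z reading is low.

```bash
python3 -m crank '[{"offset":[0,0,-0.001],"spin":0},{"offset":[0,0,-0.002],"spin":0},{"offset":[0,0,-0.003],"spin":0},{"offset":[0,0,-0.004],"spin":0},{"offset":[0,0,-0.005],"spin":0},{"offset":[0,0,-0.005],"spin":0},{"offset":[0,0,-0.005],"spin":0},{"offset":[0,0,-0.005],"spin":0}]'
```

```text
clock: 10.57
eef_pos: [591.0, -271.3, 32.8]
eef_rot: [-3.14, 0.003, 0.281]
wrist_force: [1.1, 0.6, 1.3]
finger_gap: 0.3
```

```bash
python3 -m crank '[{"offset":[0,0,-0.0005],"spin":0},{"offset":[0,0,-0.001],"spin":0},{"offset":[0,0,-0.0015],"spin":0},{"offset":[0,0,-0.002],"spin":0},{"offset":[0,0,-0.0025],"spin":0},{"offset":[0,0,-0.003],"spin":0},{"offset":[0,0,-0.0035],"spin":0},{"offset":[0,0,-0.004],"spin":0}]'
```

```text
clock: 11.23
eef_pos: [590.9, -271.3, 28.7]
eef_rot: [-3.14, 0.003, 0.281]
wrist_force: [1.6, -0.4, 1.9]
finger_gap: 0.5
```

```bash
python3 -m crank '[{"offset":[0,0,-0.0005],"spin":0},{"offset":[0,0,-0.001],"spin":0},{"offset":[0,0,-0.0015],"spin":0},{"offset":[0,0,-0.002],"spin":0},{"offset":[0,0,-0.0025],"spin":0},{"offset":[0,0,-0.003],"spin":0},{"offset":[0,0,-0.0035],"spin":0},{"offset":[0,0,-0.004],"spin":0}]'
```

```text
clock: 11.9
eef_pos: [591.1, -271.4, 25.6]
eef_rot: [-3.14, 0.003, 0.281]
wrist_force: [-3.3, 2.2, 13.7]
finger_gap: 0.6
```

13.7 N at a reported 25.6 mm is the end stop (56.5 mm true), so the z offset is about 31 mm. I'll press slightly more, then lift and go over the key.

```bash
python3 -m crank '[{"offset":[0,0,-0.0005],"spin":0},{"offset":[0,0,-0.001],"spin":0},{"offset":[0,0,-0.001],"spin":0},{"offset":[0,0,-0.001],"spin":0},{"offset":[0,0,-0.001],"spin":0},{"offset":[0,0,-0.001],"spin":0},{"offset":[0,0,-0.001],"spin":0},{"offset":[0,0,-0.001],"spin":0}]'
python3 -m crank '[{"offset":[0,0,0.015],"spin":0},{"offset":[0,0,0.04],"spin":0},{"offset":[0,0,0.07],"spin":0},{"offset":[-0.01,0.035,0.095],"spin":0},{"offset":[-0.02,0.075,0.095],"spin":0},{"offset":[-0.03,0.11,0.095],"spin":0},{"offset":[-0.04,0.15,0.095],"spin":0},{"offset":[-0.05,0.185,0.095],"spin":0}]'
python3 - <<'E'
from h import *
A=[]
for n in('top','side'):
    c=manip.camera(n);save(c,n+'3.png');p=proj(c,[540,-260,60]);u,v=p.round().astype(int)
    A.append(cv2.resize(c['pixels'][v-75:v+65,u-65:u+65,::-1],None,fx=3,fy=3,interpolation=2))
cv2.imwrite('pics/d7.png',np.hstack(A))
print(manip.read_state()['eef_pos'],manip.read_state()['eef_rot'])
E
```

```text
clock: 12.57
eef_pos: [591.1, -271.4, 25.7]
eef_rot: [-3.14, 0.003, 0.281]
wrist_force: [-3.6, 3.6, 12.7]
finger_gap: 0.5
clock: 13.23
eef_pos: [539.8, -84.5, 120.4]
eef_rot: [-3.14, 0.004, 0.281]
wrist_force: [0.8, 0.2, 0.7]
finger_gap: 0.2
[539.67511247 -82.45502377 120.68308206] [-3.1395196   0.00359337  0.28455867]
```

View pics/d7.png

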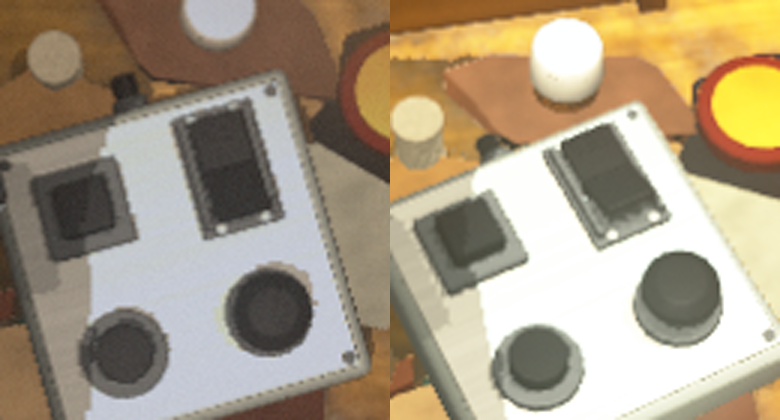

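The paddle has tipped over: the far half is now flat and the near half raised, in both views. Next is the square key, expecting contact at a reported z of about 29 and bottom at about 23.

```bash
python3 -m crank '[{"offset":[0.003,-0.03,0.0],"spin":0},{"offset":[0.006,-0.065,0.0],"spin":0},{"offset":[0.008,-0.095,0.0],"spin":0},{"offset":[0.01,-0.1195,-0.005],"spin":0},{"offset":[0.01,-0.1195,-0.03],"spin":0},{"offset":[0.01,-0.1195,-0.055],"spin":0},{"offset":[0.01,-0.1195,-0.075],"spin":0},{"offset":[0.01,-0.1195,-0.08],"spin":0}]'
python3 -m crank '[{"offset":[0,0,0],"spin":0},{"offset":[0,0,-0.001],"spin":0},{"offset":[0,0,-0.002],"spin":0},{"offset":[0,0,-0.003],"spin":0},{"offset":[0,0,-0.004],"spin":0},{"offset":[0,0,-0.005],"spin":0},{"offset":[0,0,-0.006],"spin":0},{"offset":[0,0,-0.006],"spin":0}]'
```

```text
clock: 14.0
eef_pos: [547.7, -202.0, 37.0]
eef_rot: [-3.136, 0.008, 0.284]
wrist_force: [-0.5, 0.8, -0.6]
finger_gap: 0.7
clock: 14.67
eef_pos: [547.7, -202.0, 31.0]
eef_rot: [-3.136, 0.008, 0.284]
wrist_force: [-0.2, -0.2, -0.7]
finger_gap: 0.7
```

```bash
python3 -m crank '[{"offset":[0.001,0,0],"spin":0},{"offset":[0.002,0,-0.001],"spin":0},{"offset":[0.002,0,-0.002],"spin":0},{"offset":[0.002,0,-0.003],"spin":0},{"offset":[0.002,0,-0.004],"spin":0},{"offset":[0.002,0,-0.005],"spin":0},{"offset":[0.002,0,-0.006],"spin":0},{"offset":[0.002,0,-0.006],"spin":0}]'
python3 -m crank '[{"offset":[0,0,-0.0005],"spin":0},{"offset":[0,0,-0.001],"spin":0},{"offset":[0,0,-0.0015],"spin":0},{"offset":[0,0,-0.002],"spin":0},{"offset":[0,0,-0.0025],"spin":0},{"offset":[0,0,-0.003],"spin":0},{"offset":[0,0,-0.003],"spin":0},{"offset":[0,0,-0.003],"spin":0}]'
```

```text
clock: 15.33
eef_pos: [549.8, -202.0, 24.9]
eef_rot: [-3.136, 0.008, 0.284]
wrist_force: [1.8, 0.2, 2.2]
finger_gap: 0.4
clock: 16.0
eef_pos: [549.9, -202.0, 23.0]
eef_rot: [-3.137, 0.008, 0.284]
wrist_force: [-4.2, 1.7, 13.5]
finger_gap: 0.3
```

Bottomed at 23.0 mm reported (54 true, as expected). One more firm press, then on to the round button, which should bottom at about 23 as well.

```bash
python3 -m crank '[{"offset":[0,0,-0.001],"spin":0},{"offset":[0,0,-0.001],"spin":0},{"offset":[0,0,-0.001],"spin":0},{"offset":[0,0,-0.001],"spin":0},{"offset":[0,0,0.005],"spin":0},{"offset":[0,0,0.02],"spin":0},{"offset":[0,0,0.04],"spin":0},{"offset":[0,0,0.04],"spin":0}]'
python3 -m crank '[{"offset":[0,0,0],"spin":0},{"offset":[-0.015,-0.004,0],"spin":0},{"offset":[-0.035,-0.01,0],"spin":0},{"offset":[-0.055,-0.016,0],"spin":0},{"offset":[-0.07,-0.02,0],"spin":0},{"offset":[-0.075,-0.022,0],"spin":0},{"offset":[-0.075,-0.022,0],"spin":0},{"offset":[-0.075,-0.022,0],"spin":0}]'
python3 - <<'E'
from h import *
s=manip.read_state();print(s['eef_pos'],s['eef_rot'])
A=[]
for n in('top','side'):
    c=manip.camera(n);p=proj(c,[540,-240,60]);u,v=p.round().astype(int)
    A.append(cv2.resize(c['pixels'][v-75:v+65,u-65:u+65,::-1],None,fx=3,fy=3,interpolation=2))
cv2.imwrite('pics/d8.png',np.hstack(A))
E
```

```text
clock: 16.67
eef_pos: [551.1, -202.7, 66.2]
eef_rot: [-3.139, 0.004, 0.284]
wrist_force: [0.1, -0.1, 0.7]
finger_gap: 0.2
clock: 17.33
eef_pos: [476.5, -224.6, 66.0]
eef_rot: [-3.139, 0.005, 0.284]
wrist_force: [0.6, 0.5, 0.2]
finger_gap: 0.1
[ 476.47848438 -224.6125431    65.95617075] [-3.13911291  0.0045622   0.28362387]
```

View pics/d8.png

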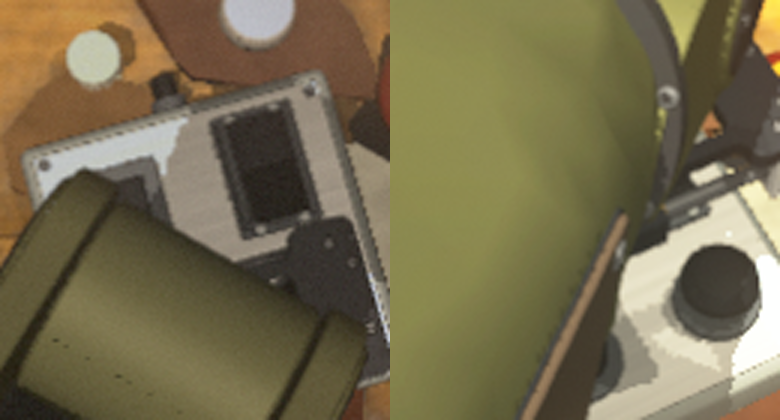

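The key press lifted away cleanly and the tool is over the round button. The gripper's bracket stays well above the mushroom. Pressing the button now.

```bash
python3 -m crank '[{"offset":[-0.001,0.0005,-0.01],"spin":0},{"offset":[-0.0015,0.0005,-0.02],"spin":0},{"offset":[-0.0015,0.0005,-0.028],"spin":0},{"offset":[-0.0015,0.0005,-0.032],"spin":0},{"offset":[-0.0015,0.0005,-0.033],"spin":0},{"offset":[-0.0015,0.0005,-0.034],"spin":0},{"offset":[-0.0015,0.0005,-0.034],"spin":0},{"offset":[-0.0015,0.0005,-0.034],"spin":0}]'
python3 -m crank '[{"offset":[0,0,-0.0015],"spin":0},{"offset":[0,0,-0.003],"spin":0},{"offset":[0,0,-0.0045],"spin":0},{"offset":[0,0,-0.006],"spin":0},{"offset":[0,0,-0.007],"spin":0},{"offset":[0,0,-0.008],"spin":0},{"offset":[0,0,-0.008],"spin":0},{"offset":[0,0,-0.008],"spin":0}]'
```

```text
clock: 18.1
eef_pos: [475.5, -224.0, 32.3]
eef_rot: [-3.14, 0.004, 0.284]
wrist_force: [0.4, 0.4, -0.1]
finger_gap: 0.5
clock: 18.77
eef_pos: [475.6, -224.1, 24.4]
eef_rot: [-3.14, 0.004, 0.284]
wrist_force: [1.2, -0.7, 3.5]
finger_gap: 0.3
```

```bash
python3 -m crank '[{"offset":[0,0,-0.0005],"spin":0},{"offset":[0,0,-0.001],"spin":0},{"offset":[0,0,-0.0015],"spin":0},{"offset":[0,0,-0.002],"spin":0},{"offset":[0,0,-0.0025],"spin":0},{"offset":[0,0,-0.003],"spin":0},{"offset":[0,0,-0.003],"spin":0},{"offset":[0,0,-0.003],"spin":0}]'
```

```text
clock: 19.43
eef_pos: [475.8, -224.2, 22.8]
eef_rot: [-3.14, 0.003, 0.284]
wrist_force: [-7.4, 4.3, 21.9]
finger_gap: 0.4
```

The button is bottomed: 22.8 mm reported at 21.9 N. I'll lift straight up, move clear to the left and check.

```bash
python3 -m crank '[{"offset":[0,0,0.01],"spin":0},{"offset":[0,0,0.03],"spin":0},{"offset":[0,0,0.06],"spin":0},{"offset":[0,0.01,0.09],"spin":0},{"offset":[0,0.04,0.1],"spin":0},{"offset":[0,0.075,0.1],"spin":0},{"offset":[0,0.11,0.1],"spin":0},{"offset":[0,0.14,0.1],"spin":0}]'
python3 - <<'E'
from h import *
print(manip.read_state()['eef_pos'],manip.read_state()['wrist_force'])
A=[]
for n in('top','side'):
    c=manip.camera(n);p=proj(c,[540,-260,60]);u,v=p.round().astype(int)
    A.append(cv2.resize(c['pixels'][v-75:v+65,u-65:u+65,::-1],None,fx=3,fy=3,interpolation=2))
    for k in('polish_tin','white_tub','thread_spool','square_key_top','round_button_top','mushroom_top'):print(n,k,[(np.round(d['location'],0),round(d['conf'],2)) for d in manip.search_frame(c,k)[:2]])
cv2.imwrite('pics/d9.png',np.hstack(A))
E
```

```text
clock: 20.1
eef_pos: [475.3, -82.4, 122.8]
eef_rot: [-3.14, 0.004, 0.284]
wrist_force: [1.0, -0.2, -1.1]
finger_gap: 0.4
[475.27580924 -82.39591876 122.8234977 ] [ 1.01817836 -0.22194889 -1.06793832]
top polish_tin [(array([ 615., -374.,   22.]), 0.94), (array([ 628., -184.,   43.]), 0.37)]
top white_tub [(array([611., -80.,  49.]), 0.76), (array([536., -73.,  49.]), 0.71)]
top thread_spool [(array([ 629., -183.,   40.]), 0.61)]
top square_key_top [(array([ 552., -202.,   56.]), 0.7)]
top round_button_top [(array([ 477., -225.,   66.]), 0.64)]
top mushroom_top [(array([ 496., -303.,   72.]), 0.64)]
side polish_tin [(array([ 616., -370.,   26.]), 0.86)]
side white_tub [(array([ 647., -271.,   50.]), 0.89), (array([515., -73.,  42.]), 0.6)]
side thread_spool [(array([ 625., -188.,   28.]), 0.52)]
side square_key_top [(array([ 543., -201.,   55.]), 0.68)]
side round_button_top [(array([ 466., -224.,   59.]), 0.57)]
side mushroom_top [(array([ 489., -298.,   70.]), 0.56)]
```

View pics/d9.png

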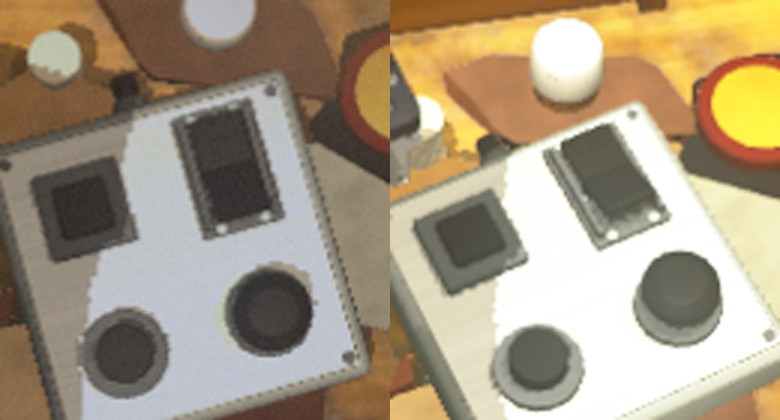

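Both views show the paddle over, the key lower and sitting in its bezel, the round button back up, and the mushroom, tin, tub and spool unmoved. Handing in.

```bash
python3 -c "
from cell import manip
print(manip.sign_off())"
```

```text
the job is handed in; nothing more can be done
None
```

I started the machine in the order asked and handed the job in at about 20 s, inside the 48 s limit. I pushed the paddle's raised end fully over, then the square key fully in, then pressed the round button down and let it come back up. All three pushes were with the shut fingertips.

**Last checks:**
- The final top and side views show the paddle tipped over, the key low in its bezel and the round button up.
- The mushroom stop was never pressed. The tin, the tub and the spool look unmoved in the views, though the network missed the white tub in the last top picture.
- The gripper was clear of everything, and the wrist force read about zero.

**What disagreed:**
- The reported TCP height was about 31 mm below the true fingertip height, so my first push at the paddle stopped in the air and touched nothing.
- The side view showed the offset, and contact confirmed it. Each control stopped with 13 to 22 N at its expected height once the 31 mm was added. I never found the cause.
- The arm hid the controls from both cameras during the presses, so "fully down" for the round button rests on the force and the height, not on a picture.

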